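Zero the dial, gauge the slanting tube, present the rod tip

ROBOT

A 6-joint arm with a two-finger parallel gripper is mounted at the origin on a cart in front of the work surface, level with it; the furniture and walls round the work are solid. World frame = base frame: x ahead of the robot, y to its left, z up, the work surface at z = 0. Lengths are in m, angles in rad, forces in N, time in s.
With the tool pointing down it reaches from about 0.325 to 0.775 m from the base axis. Payload 5.5 kg.
Tool frame: the origin (TCP) lies at the very end of the fingers, on their centre line; the grasp point (between the pads) lies 19 mm behind it; z points along the fingers, y is the line along which they close (so a half turn about z gives the same grasp; the last joint's range is limited). The gripper opens to 85 mm and grips with 20 to 120 N. Pads are 22 mm wide; open, the fingers measure 114 mm over their backs; the gripper's body (76 mm by 85 mm) begins 54 mm behind the grasp point. The pads swing forward as they close: fully open they stand 13 mm farther back than shut.
Start: joints at [-1.232, 0.091, 1.231, -0, 1.82, -0.057], TCP at [0.231, -0.554, 0.231] pointing down, gripper open.
Joint ranges: [-2.87, 2.87], [-0.86, 2.18], [0.17, 2.46], [-1.51, 4.65], [0.06, 2.69], [-2.65, 2.65]. Speed limits (rad/s): [2.57, 2.57, 3.01, 3.14, 3.14, 3.14].

INTERFACE

Orientations are given as a unit quaternion [x, y, z, w].
In Python, from cell import manip gives the robot as it stands. The module is installed in compiled form; this text tells all that it offers.
- The arm moves only by the tool hand_motion, called after ">>>" as name([rows], argument=value, ...), one row to a line, values as JSON. Schema: {"type":"object","properties":{"offsets":{"type":"array","items":{"type":"array","items":{"type":"array","items":{"type":"number"},"minItems":7,"maxItems":7},"minItems":1,"maxItems":5},"minItems":1,"maxItems":1},"grip_n":{"type":"number"},"only":{"type":"string"},"quiet":{"type":"boolean"},"lines":{"type":"string"}},"required":["offsets"],"additionalProperties":false}. offsets is a list that holds a single list of rows (three levels of brackets), with 1 to 5 rows, each of 7 numbers: the finger opening in m, then dx, dy, dz in shares of 0.75 m (1.0 is 0.75 m), then a rotation vector rx, ry, rz in a scale on which 1.0 is 90 degrees; each row is the pose to reach, as a shift and turn from the pose commanded when the call began, along the tool's axes at that moment; what a row does not reach only later rows make up. A row lasts 1/10 s, in which the tool goes at most 0.05 m and 0.15 rad, less where a joint would pass 70% of its speed; a pose out of reach is approached as far as the arm can. The fingers move at their own pace and stop on an object; grip_n is the grip in N (left out, the last holds). Time passes only in rows, so rows that do not move let the fingers close. The tool returns the time, the measured TCP pose, the force, the opening and the grip force at its end. only (a regular expression) keeps the lines of the reply that match it, lines (a string "A,B") keeps lines A to B, and quiet returns only ok. Input that does not fit is refused with a message, and nothing moves.
- manip.get_obs(): the state, without advancing time (a new reading comes with each control period).
- manip.snapshot(name): name is "side" or "top" or "wrist"; returns (picture, depth): 400x640x3 uint8, blue, green, red; 400x640 float32, m along the optical axis (not along the pixel's ray), 0 where there is no reading.
- manip.get_calibration(name): a dict with "mtx" (3x3 intrinsics, pixels), "view" (4x4, takes a point from world to camera coordinates). Camera axes: x right, y up, looking along -z (the intrinsics and any distortion apply to the point x, -y, -z); pixel columns grow to the right and rows downward; lengths in m; the calibration is good to about 2 mm. A picture is of the moment at which its call begins: read the wrist's pose just before it. get_calibration takes no time and is no camera call; for the wrist camera it gives the pose at the moment of the call.
- manip.hand_in(): hands the job in; it is judged then, once.
Trained networks look in the newest picture that a camera, given by its name, has taken for a name from the list of things; names that differ only in an ending like _2 or _b are one class to them, and where a whole thing is asked for, a point or a joint stands for the part that bears it (a point fixed in the world has none). Each returns a list of dicts, best first, with "conf" (0 to 1); they miss things now and then, are a little off and sometimes report something else, mostly with a low value. They report only what shows in the picture. A call takes as long as a camera call.
- manip.look_for(query, camera): "position" ([x, y, z] in m, in the coordinates of the camera as it stood for that picture, good to about 4 mm: the middle of the surface that is visible of it).
- manip.tip_of(query, camera): "position" ([x, y, z] in m, in the coordinates of the camera as it stood for that picture, good to about 4 mm: a listed point, or the origin of a listed thing).
The state is a dict: "time": time; "joint_positions": joint angles; "joint_vel": joint speeds; "effort": joint torques, N m; "tcp_pos": TCP position; "orientation": TCP orientation; "force": force on the tool from outside, world axes, zero at the start; "moment": the same for the moment, N m; "gripper_width": finger opening in m; "grip_force": force on a finger pad.
Only numpy, scipy, OpenCV 4.12 (cv2) and the standard library are available. Lean on these libraries where they do the work, as an engineer would, in place of code of your own. Each camera call takes 0.05 s, during which the arm holds its last target. There are 200 camera calls.

TASK

On the grey dial reader, turn the black knob until its pointer stands on the red zero mark, and let go of it. Then take the gauge rod from its rest by the orange handle, push it gently into the slanting guide tube until its brass collar stops against the mouth, and draw it right out again. Finish while still holding the rod: keep it level and still, with its tip over the middle of the green reading glass, three to four centimetres above the glass and touching nothing but your gripper; leave the bottles, the timer and the tape where they are.

Things in the scene. Friction and masses are not known exactly. Their poses are not given: they have to be found in the camera images.
- reader: fixed grey housing 100 (x) x 130 (y) x 60 mm high, origin under its centre, z up. On its top, at local (0, 30) mm, a white dial 64 mm across with black ticks, and a red zero mark on the dial's local +x side; on the dial the black knob. At local (0, -38) mm a round green reading glass in a dark ring.
- zero_knob (a joint): angle of the black knob on the reader about its vertical axis: 0 = pointer on the red zero mark (bar along the reader's local x), positive = anticlockwise seen from above; stops at -1.6 and 1.6 rad. It starts on the positive side, so it must be turned clockwise. Light friction (0.04 N m) keeps it where it is left.
- knob_grip (a point): point on the knob's axis at the height to grip, 87.5 mm above the bench. The knob's bar is 40 mm long, 10 mm wide, its top 9 mm above this point and the dial 24 mm below it; this point turns with the knob, its x axis runs along the bar towards the pointer
- glass_center (a point): centre of the reading glass's top face, 63 mm above the bench; glass 34 mm across, ring 44 mm; axes as the reader's
- stand: fixed dark base plate 90 (x) x 160 (y) x 12 mm with two posts that carry the guide tube; origin under the plate's middle, z up. The tube's mouth looks along local +y, 30 degrees upward
- guide_tube: aluminium tube fixed on the stand, 105 mm long, 25 mm outside; origin at the centre of its mouth (120 mm above the bench), z axis along the tube's axis, out of the mouth, 30 degrees above the horizontal. Bore 16 mm, widening over the last 17 mm to 28 mm at the mouth; flange 37 mm across; the blind bottom is 101 mm from the mouth
- rest: fixed blue-based rest, plate 170 x 50 mm, with two black saddles in which the rod lies level; origin on the bench below the rod's grip point, x along the rod towards its tip, z up. The saddles stand at x = -44..-30 mm (28 mm wide, under the handle's tail, cheeks up to 70 mm) and x = 89..101 mm (30 mm wide, under the shank, cheeks up to 73 mm); lift the rod straight up
- gauge_rod: loose gauge rod, about 0.09 kg, 178 mm long; origin at the grip point on the rod's axis, 70 mm above the bench as it lies; x axis along the rod towards the tip, z up as it lies. Square orange handle 16 x 16 mm from x = -45 to 35 mm, brass collar 35 mm across from x = 35 to 43 mm, steel shank 10 mm thick from x = 43 to the tapered tip at x = 133 mm; centre of mass at about x = 20 mm
- rod_tip (a point): middle of the rod's tip end, rod local (133, 0, 0) mm; axes as the rod's
- collar_face (a point): centre of the collar's front face, rod local (43, 0, 0) mm, which stops on the tube's mouth: the shank then reaches 90 mm into the tube
- timer: bystander: white bench timer, 62 x 62 x 20 mm, origin under its centre
- bottle_buffer: bystander: white bottle with blue cap, 63 mm wide, 122 mm high, origin under its centre
- bottle_small: bystander: small tan bottle with red cap, 37 mm wide, 69 mm high, origin under its centre
- tape_roll: bystander: roll of beige tape lying flat, 78 mm wide, 19 mm high, origin under its centre

How it is judged:
By the outcome, as a careful person would: the job done as asked, in the order asked, and still so for the second after the job is handed in, while the arm keeps its last pose, push and grip.
It also fails if it takes over 64 s, if anything falls off the work surface, if the arm or the gripper's body presses on something with over 40 N, if the wrist force passes 120 N, or if a joint passes its speed limit or range.

## Working session

There is one attempt and no reset: what is moved stays moved. The work goes in short steps, Python scripts to look and compute and a tool call to move; the robot and the scene stay as the last step left them, time stands still between calls to the robot, and variables do not carry over. Pictures are saved under pics/ and viewed, at most 13 in all, crops included, and the job is handed in when it is done.

```bash
mkdir -p pics
```

Create h.py:
```python
import numpy as np, cv2
from cell import manip
from scipy.spatial.transform import Rotation as R
def snap(n,f=None):
    V=np.array(manip.get_calibration(n)['view']);im,d=manip.snapshot(n)
    if f: cv2.imwrite('pics/'+f,im)
    return im,d,V
def w(V,p): return (np.linalg.inv(V)@np.r_[p,1])[:3]
def px(n,V,p):
    K=np.array(manip.get_calibration(n)['mtx']);c=(V@np.r_[p,1])[:3];q=K@np.array([c[0],-c[1],-c[2]]);return q[:2]/q[2]
def unproj(n,V,u,v,d):
    K=np.array(manip.get_calibration(n)['mtx']);r=np.linalg.inv(K)@[u,v,1]*d
    return w(V,[r[0],-r[1],-r[2]])
def ray_z(n,V,u,v,z):
    o=w(V,[0,0,0]);p=unproj(n,V,u,v,1.);return o+(p-o)*(z-o[2])/(p[2]-o[2])
```

Run:
```python
from h import *
np.set_printoptions(precision=4,suppress=True)
for n in('top','side','wrist'):
    im,d,V=snap(n,n+'0.png')
    print(n,w(V,[0,0,0]),manip.get_calibration(n).keys())
    for q in('reader','knob_grip','glass_center','stand','guide_tube','rest','gauge_rod','rod_tip','collar_face','timer','bottle_buffer','bottle_small','tape_roll'):
        r=manip.tip_of(q,n)[:1]
        for x in r: print(q,round(x['conf'],2),w(V,x['position']),px(n,V,w(V,x['position'])).round())
print(manip.get_obs())
```

```text
top [ 0.2786 -0.1105  1.4441] dict_keys(['mtx', 'view'])
reader 0.87 [ 0.6209 -0.0136  0.002 ] [284. 180.]
knob_grip 0.61 [0.6306 0.0088 0.0905] [275. 170.]
glass_center 0.84 [ 0.6095 -0.0556  0.0619] [296. 179.]
stand 0.59 [ 0.4996 -0.421   0.0033] [407. 218.]
guide_tube 0.72 [ 0.4902 -0.3752  0.1225] [400. 215.]
rest 0.65 [ 0.4503 -0.0851  0.0712] [304. 229.]
gauge_rod 0.63 [ 0.4893 -0.374   0.1195] [400. 216.]
rod_tip 0.65 [ 0.4632 -0.2136  0.0703] [345. 226.]
collar_face 0.82 [ 0.4581 -0.1279  0.0658] [318. 227.]
timer 0.65 [ 0.4247 -0.5795  0.0034] [456. 242.]
bottle_buffer 0.92 [ 0.59   -0.5227  0.0019] [437. 192.]
bottle_small 0.57 [ 0.5505 -0.2323  0.0002] [349. 202.]
tape_roll 0.62 [0.434  0.3008 0.0026] [184. 235.]
side [0.1992 0.6307 0.8494] dict_keys(['mtx', 'view'])
reader 0.98 [ 0.6209 -0.0165 -0.0033] [276. 245.]
knob_grip 0.53 [ 0.4543 -0.0853  0.0007] [335. 243.]
glass_center 0.59 [ 0.6117 -0.0495  0.0649] [281. 223.]
stand 0.97 [ 0.5001 -0.4272 -0.0001] [356. 176.]
guide_tube 0.57 [ 0.4943 -0.3793  0.1179] [355. 157.]
rest 0.7 [ 0.4534 -0.0882 -0.0008] [335. 243.]
g
[... 233 characters left out ...]
3 -0.5249 -0.001 ] [342. 157.]
bottle_small 0.64 [ 0.5513 -0.2311 -0.0021] [323. 206.]
tape_roll 0.66 [ 0.4295  0.3032 -0.0014] [286. 364.]
wrist [ 0.3029 -0.5232  0.3747] dict_keys(['mtx', 'view'])
{'time': 2.1, 'joint_positions': array([-1.2317,  0.0911,  1.2307,  0.    ,  1.8198, -0.0567]), 'joint_vel': array([ 0.0002,  0.0006, -0.0008, -0.0009,  0.0016, -0.0001]), 'effort': array([  0.0005, -45.8456, -41.8085,  -0.0002,   0.0007,  -0.    ]), 'tcp_pos': array([ 0.2313, -0.5536,  0.2313]), 'orientation': array([0.9805, 0.1966, 0.    , 0.    ]), 'force': array([ 0.4754, -0.0412,  0.3763]), 'moment': array([ 0.0403,  0.0355, -0.0139]), 'grip_force': 0.0, 'gripper_width': 0.08521729533683668}
```

```bash
python3 -c "
import cv2,numpy as np
a=cv2.imread('pics/top0.png');b=cv2.imread('pics/side0.png')
cv2.imwrite('pics/top0v.png',a)"
```

```text
(no output)
```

View pics/top0.png

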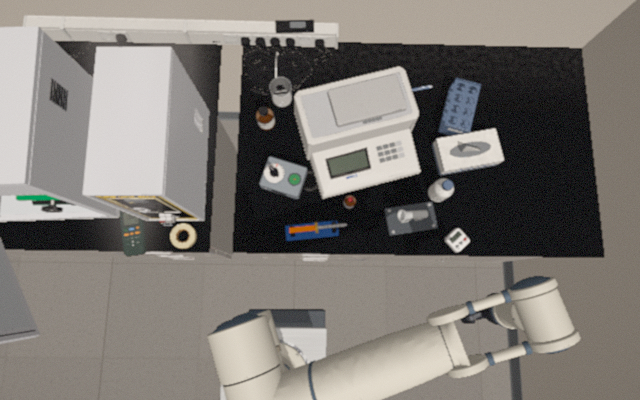

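View pics/side0.png

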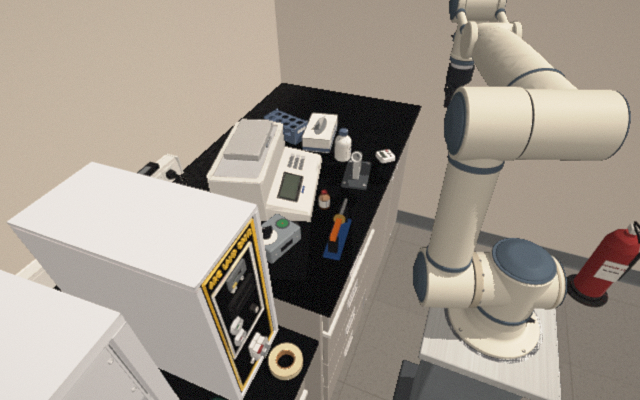

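Top view: rod (orange) at px (315,230), reader at (284,178), tube on its stand at (410,218), with the balance to the right of the reader. The side view agrees with this. Next I'll bring the wrist camera over the reader and rest.

Units first: shifts go in shares of 0.75 m and turns go in shares of 90 degrees. So 0.2 m / 0.75 = 0.2667, 0.04 m / 0.75 = 0.0533.

>>> hand_motion([
  [[0.085, 0.0533, -0.04, -0.0027, 0, 0, 0], [0.085, 0.1067, -0.08, -0.0053, 0, 0, 0], [0.085, 0.16, -0.12, -0.008, 0, 0, 0], [0.085, 0.2133, -0.16, -0.0107, 0, 0, 0], [0.085, 0.2667, -0.2, -0.0133, 0, 0, 0]],
])

```text
time: 2.6
tcp_pos: [0.3585, -0.3365, 0.2415]
orientation: [0.981, 0.196, 0.0, 0.0]
force: [1.5, -0.7, 1.2]
gripper_width: 0.0854
grip_force: 0.0
```

>>> hand_motion([
  [[0.085, 0.0533, -0.04, -0.0027, 0, 0, 0], [0.085, 0.1067, -0.08, -0.0053, 0, 0, 0], [0.085, 0.16, -0.12, -0.008, 0, 0, 0], [0.085, 0.2133, -0.16, -0.0107, 0, 0, 0], [0.085, 0.2667, -0.2, -0.0133, 0, 0, 0]],
])

```text
time: 3.1
tcp_pos: [0.4852, -0.121, 0.2517]
orientation: [0.98, 0.197, 0.0, 0.0]
force: [0.5, -0.5, 0.8]
gripper_width: 0.0849
grip_force: 0.0
```

Run:
```python
from h import *
np.set_printoptions(precision=4,suppress=True)
n='wrist'
im,d,V=snap(n,'w1.png')
print(w(V,[0,0,0]),V[:3,:3])
for q in('reader','knob_grip','glass_center','guide_tube','rest','gauge_rod','rod_tip','collar_face'):
    for x in manip.tip_of(q,n)[:1]: print(q,round(x['conf'],2),w(V,x['position']),px(n,V,w(V,x['position'])).round())
```

```text
[ 0.5566 -0.0905  0.3952] [[ 0.3854 -0.9228  0.0018]
 [ 0.8788  0.3664 -0.3056]
 [ 0.2813  0.1194  0.9522]]
reader 0.57 [ 0.6225 -0.0147 -0.0018] [281.   8.]
knob_grip 0.32 [ 0.4519 -0.087   0.0665] [281. 187.]
glass_center 0.61 [ 0.6101 -0.052   0.0621] [305.  22.]
guide_tube 0.76 [ 0.4864 -0.3772  0.1216] [562. 280.]
rest 0.85 [ 0.4544 -0.0911  0.0019] [291. 172.]
gauge_rod 0.74 [ 0.4527 -0.0871  0.0685] [281. 187.]
rod_tip 0.92 [ 0.4614 -0.2202  0.0691] [396. 225.]
collar_face 0.56 [ 0.4539 -0.1273  0.0697] [316. 200.]
```

View pics/w1.png

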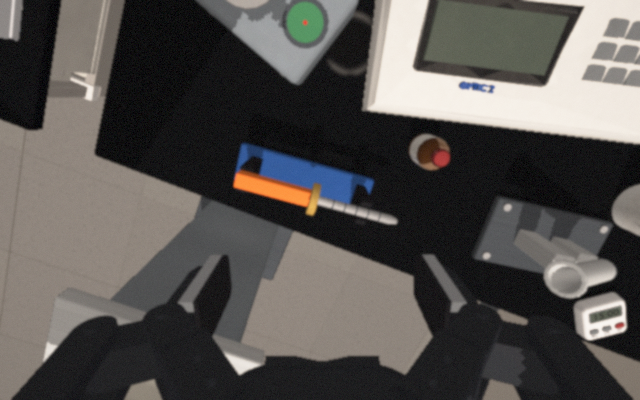

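Wrist view: glass at (305,22), rod lying at (235,180)–(395,222), tube mouth at (567,280). The knob is just out of view, so I'll move ahead a little.

In the tool's units: 0.1 m / 0.75 = 0.1333, -0.067 m / 0.75 = -0.0893.

>>> hand_motion([
  [[0.085, 0.044, -0.0293, 0, 0, 0, 0], [0.085, 0.088, -0.0587, 0, 0, 0, 0], [0.085, 0.1333, -0.0893, 0, 0, 0, 0], [0.085, 0.1333, -0.0893, 0, 0, 0, 0]],
])

```text
time: 3.95
tcp_pos: [0.5522, -0.0202, 0.2503]
orientation: [0.98, 0.198, -0.0, -0.001]
force: [-0.0, 0.5, -0.4]
gripper_width: 0.0849
grip_force: 0.0
```

Run:
```python
from h import *
np.set_printoptions(precision=4,suppress=True)
n='wrist'
im,d,V=snap(n,'w2.png');print(manip.get_obs()['tcp_pos'])
for q in('reader','knob_grip','glass_center','gauge_rod','rod_tip','collar_face'):
    for x in manip.tip_of(q,n)[:1]: print(q,round(x['conf'],2),w(V,x['position']),px(n,V,w(V,x['position'])).round())
hsv=cv2.cvtColor(im,cv2.COLOR_BGR2HSV)
def pts(m):
    v,u=np.nonzero(m&(d>0));return np.array([unproj(n,V,a,b,d[b,a]) for a,b in zip(u,v)])
for nm,m in (('green',(abs(hsv[...,0].astype(int)-65)<20)&(hsv[...,1]>90)),('orange',(abs(hsv[...,0].astype(int)-11)<6)&(hsv[...,1]>170)&(hsv[...,2]>120)),('red',((hsv[...,0]<4)|(hsv[...,0]>175))&(hsv[...,1]>120)&(hsv[...,2]>90))):
    P=pts(m)
    if len(P): c=np.median(P,0); print(nm,len(P),c,P.min(0),P.max(0)); 
k=px(n,V,[.63,.01,.0965]);print(k)
m=np.zeros(im.shape[:2],bool);u,v=k.astype(int);m[max(v-90,0):v+90,max(u-90,0):u+90]=1
vv,uu=np.nonzero(m&(d>0));P=np.array([unproj(n,V,a,b,d[b,a]) for a,b in zip(uu,vv)])
s=P[(P[:,2]>.088)&(P[:,2]<.105)&(np.hypot(P[:,0]-.63,P[:,1]-.01)<.035)]
if len(s):
    c,wd,a=cv2.minAreaRect((s[:,:2]*1000).astype(np.float32));print('knob bar',len(s),c,wd,a,np.median(s[:,2]))
cv2.imwrite('pics/w2z.png',cv2.resize(im[max(v-100,0):v+100,max(u-130,0):u+130],None,fx=3,fy=3))
```

```text
[ 0.5514 -0.022   0.2505]
reader 0.46 [ 0.4503 -0.0865  0.0667] [341. 271.]
knob_grip 0.79 [0.6263 0.014  0.0862] [319.  89.]
glass_center 0.86 [ 0.6097 -0.0536  0.0628] [374. 132.]
gauge_rod 0.69 [ 0.4496 -0.0868  0.066 ] [341. 271.]
rod_tip 0.42 [ 0.5456 -0.231   0.0027] [467. 225.]
collar_face 0.9 [ 0.4566 -0.1264  0.0705] [374. 280.]
green 1959 [ 0.6033 -0.0425  0.0018] [ 0.3851 -0.5401 -0.0104] [0.7519 0.3455 0.3225]Traceback (most recent call last):
  File "<stdin>", line 11, in <module>
  File "<stdin>", line 9, in pts
  File "h.py", line 12, in unproj
    K=np.array(manip.get_calibration(n)['mtx']);r=np.linalg.inv(K)@[u,v,1]*d
               ~~~~~~~~~~~~~~~~~~~~~^^^
ValueError: time passes only in moves, steps and waits
```

Create h.py:
```python
import numpy as np, cv2
from cell import manip
from scipy.spatial.transform import Rotation as R
np.set_printoptions(precision=4,suppress=True)
K={}
def snap(n,f=None):
    c=manip.get_calibration(n);V=np.array(c['view']);K[n]=np.array(c['mtx']);im,d=manip.snapshot(n)
    if f: cv2.imwrite('pics/'+f,im)
    return im,d,V
def w(V,p): return (np.linalg.inv(V)@np.r_[p,1])[:3]
def px(n,V,p):
    c=(V@np.r_[p,1])[:3];q=K[n]@np.array([c[0],-c[1],-c[2]]);return q[:2]/q[2]
def cloud(n,V,d):
    v,u=np.indices(d.shape);r=np.stack([u,v,np.ones_like(u)],-1)@np.linalg.inv(K[n]).T*d[...,None]
    I=np.linalg.inv(V);return (r*[1,-1,-1])@I[:3,:3].T+I[:3,3]
def ray_z(n,V,u,v,z):
    o=w(V,[0,0,0]);r=np.linalg.inv(K[n])@[u,v,1];p=w(V,r*[1,-1,-1]);return o+(p-o)*(z-o[2])/(p[2]-o[2])
def tip(q,n,V,k=1): 
    for x in manip.tip_of(q,n)[:k]: print(q,round(x['conf'],2),w(V,x['position']),px(n,V,w(V,x['position'])).round())
def goto(p,q):
    "tool-frame delta from now to TCP pos p, rotation q"
    o=manip.get_obs();C=R.from_quat(o['orientation'])
    print('now',o['time'],o['tcp_pos'],'delta',C.inv().apply(np.array(p)-o['tcp_pos']),'rotvec',(C.inv()*q).as_rotvec())
def down(yaw,tilt=0): # tool x at yaw (deg), z down
    return R.from_euler('z',yaw,degrees=True)*R.from_euler('x',180,degrees=True)*R.from_euler('y',tilt,degrees=True)
```

Run:
```python
from h import *
n='wrist'
im,d,V=snap(n,'w2.png');C=cloud(n,V,d)
hsv=cv2.cvtColor(im,cv2.COLOR_BGR2HSV);h=hsv[...,0].astype(int)
ok=d>0
def rect(nm,m):
    s=C[m&ok]
    if len(s): print(nm,len(s),cv2.minAreaRect((s[:,:2]*1000).astype(np.float32)),np.median(s,0))
rect('orange',(abs(h-11)<6)&(hsv[...,1]>170)&(hsv[...,2]>120)&(C[...,2]>.06)&(C[...,2]<.09))
near=lambda x,y,r:np.hypot(C[...,0]-x,C[...,1]-y)<r
rect('green',(abs(h-65)<20)&(hsv[...,1]>90)&near(.61,-.053,.03)&(C[...,2]>.05))
rect('bar',near(.628,.013,.03)&(C[...,2]>.089)&(C[...,2]<.105))
rect('dial',near(.628,.013,.045)&(C[...,2]>.058)&(C[...,2]<.075)&(hsv[...,2]>170))
rect('box',near(.62,-.015,.09)&(C[...,2]>.053)&(C[...,2]<.067))
m=near(.628,.013,.04)&((h<6)|(h>174))&(hsv[...,1]>100)&(C[...,2]>.05)
rect('red',m)
u,v=px(n,V,[.628,.013,.09]).astype(int);a,b=max(v-90,0),max(u-120,0)
cv2.imwrite('pics/w2z.png',cv2.resize(im[a:v+90,b:u+120],None,fx=3,fy=3));print(a,b)
```

```text
orange 1227 ((523.7257080078125, -71.89314270019531), (177.1101837158203, 80.52099609375), 6.102605819702148) [ 0.4525 -0.0788  0.0787]
green 775 ((609.489013671875, -51.71190643310547), (31.396961212158203, 32.73308563232422), 22.446081161499023) [ 0.6098 -0.0517  0.0639]
bar 532 ((628.8883666992188, 13.37728500366211), (39.929359436035156, 9.963977813720703), 43.72268295288086) [0.6291 0.0136 0.0974]
dial 2618 ((627.6867065429688, 9.783584594726562), (72.0365219116211, 66.25182342529297), 67.31767272949219) [0.6277 0.0115 0.0639]
box 11839 ((620.0771484375, -15.367378234863281), (130.30172729492188, 100.21452331542969), 73.08637237548828) [ 0.6213 -0.0166  0.0613]
red 20 ((654.4652709960938, 5.419154167175293), (1.8403898477554321, 8.617135047912598), 73.53211212158203) [0.6548 0.0054 0.0643]
0 197
```

View pics/w2z.png

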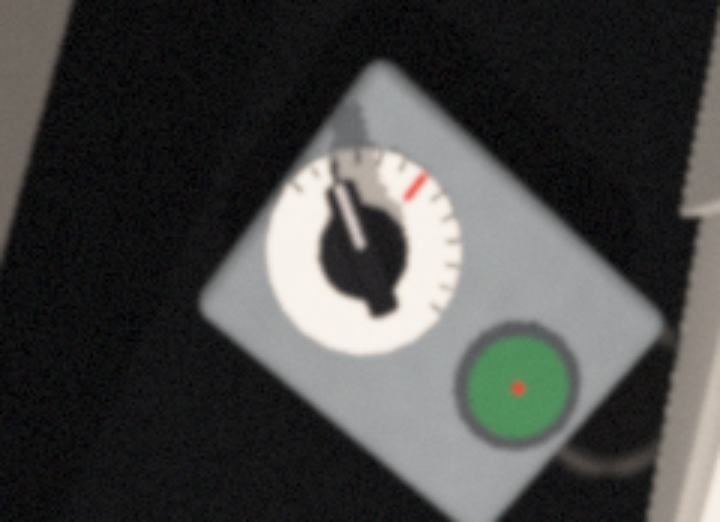

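Picture and depth agree. The reader's yaw is −16.9°, and the knob at (0.629,0.0134) has its bar at +43.7°, pointing to the image's upper left while the red mark is at upper right. So the knob has to turn 60.6° (1.058 rad) clockwise.

Run:
```python
from h import *
goto([.6289,.0134,.135],down(43.7))
```

```text
now 4.35 [ 0.5507 -0.0236  0.2516] delta [ 0.0864 -0.0042  0.1167] rotvec [ 0.0005 -0.0004 -0.3687]
```

In the tool's units: 0.1167 m / 0.75 = 0.1556, 0.0864 m / 0.75 = 0.1152, -0.369 rad / 1.5708 = -0.2349.

>>> hand_motion([
  [[0.06, 0.0387, -0.0019, 0.052, 0, 0, -0.0783], [0.06, 0.0773, -0.0037, 0.104, 0, 0, -0.1566], [0.06, 0.1152, -0.0056, 0.1556, 0, 0, -0.2349], [0.06, 0.1152, -0.0056, 0.1556, 0, 0, -0.2349], [0.06, 0.1152, -0.0056, 0.1556, 0, 0, -0.2349]],
])

```text
time: 4.85
tcp_pos: [0.6284, 0.0142, 0.1333]
orientation: [0.928, 0.372, -0.002, -0.001]
force: [0.6, 0.2, 0.3]
gripper_width: 0.0602
grip_force: 0.0
```

Run:
```python
from h import *
for i in range(3):
    im,d,V=snap('top'); goto([.6289,.0134,.071],down(43.7))
```

```text
now 4.9 [0.6291 0.0139 0.1359] delta [-0.0005  0.0002  0.0649] rotvec [ 0.0009 -0.0005  0.    ]
now 4.95 [0.6295 0.0139 0.1375] delta [-0.0009 -0.0003  0.0665] rotvec [ 0.0029 -0.0024  0.    ]
now 5.0 [0.6297 0.0139 0.1381] delta [-0.0012 -0.0005  0.0671] rotvec [ 0.0038 -0.0034  0.0003]
```

In the tool's units: 0.066 m / 0.75 = 0.088, 0.055 m / 0.75 = 0.0733.

>>> hand_motion([
  [[0.06, -0.0007, 0, 0.044, 0, 0, 0], [0.06, -0.0007, 0, 0.0733, 0, 0, 0], [0.06, -0.0007, 0, 0.088, 0, 0, 0], [0.06, -0.0007, 0, 0.088, 0, 0, 0], [0.06, -0.0007, 0, 0.088, 0, 0, 0]],
])

```text
time: 5.5
tcp_pos: [0.6294, 0.014, 0.0708]
orientation: [0.928, 0.373, 0.001, 0.001]
force: [-0.8, -0.2, 0.3]
gripper_width: 0.0599
grip_force: 0.0
```

>>> hand_motion([
  [[0.005, 0, 0, 0, 0, 0, 0], [0.005, 0, 0, 0, 0, 0, 0], [0.005, 0, 0, 0, 0, 0, 0], [0.005, 0, 0, 0, 0, 0, 0], [0.005, 0, 0, 0, 0, 0, 0]],
], grip_n=30)

```text
time: 6.0
tcp_pos: [0.6305, 0.014, 0.0719]
orientation: [0.928, 0.373, 0.003, 0.001]
force: [0.4, -1.9, 7.3]
gripper_width: 0.0092
grip_force: 33.6
```

In the tool's units: 0.65 rad / 1.5708 = 0.4138.

>>> hand_motion([
  [[0.005, 0, 0, 0, 0, 0, 0.0828], [0.005, 0, 0, 0, 0, 0, 0.1655], [0.005, 0, 0, 0, 0, 0, 0.2483], [0.005, 0, 0, 0, 0, 0, 0.331], [0.005, 0, 0, 0, 0, 0, 0.4138]],
])

```text
time: 6.5
tcp_pos: [0.6308, 0.0136, 0.0719]
orientation: [0.999, 0.054, 0.003, 0.001]
force: [1.4, -1.9, 6.5]
gripper_width: 0.0098
grip_force: 33.6
```

>>> hand_motion([
  [[0.005, 0, 0, 0, 0, 0, 0.0828], [0.005, 0, 0, 0, 0, 0, 0.1655], [0.005, 0, 0, 0, 0, 0, 0.2292], [0.005, 0, 0, 0, 0, 0, 0.2597], [0.005, 0, 0, 0, 0, 0, 0.2597]],
])

```text
time: 7.0
tcp_pos: [0.6308, 0.0132, 0.072]
orientation: [0.989, -0.147, 0.003, 0.0]
force: [1.5, -3.1, 7.2]
gripper_width: 0.0096
grip_force: 33.8
```

Run:
```python
from h import *
o=manip.get_obs();q=R.from_quat(o['orientation']).as_matrix();print(np.degrees(np.arctan2(q[1,0],q[0,0])),o['force'],o['moment'])
```

```text
-16.923599071759106 [ 1.4736 -3.0999  7.1897] [-0.3984 -0.1741 -0.0412]
```

Now at −16.9°. I'll release, lift and check.

In the tool's units: -0.02 m / 0.75 = -0.0267.

>>> hand_motion([
  [[0.06, 0, 0, 0, 0, 0, 0], [0.06, 0, 0, 0, 0, 0, 0], [0.06, 0, 0, 0, 0, 0, 0], [0.06, 0, 0, 0, 0, 0, 0], [0.06, 0, 0, -0.0267, 0, 0, 0]],
])

```text
time: 7.5
tcp_pos: [0.6265, 0.0143, 0.0845]
orientation: [0.989, -0.146, -0.004, 0.0]
force: [0.3, -0.9, 0.3]
gripper_width: 0.0601
grip_force: 0.0
```

>>> hand_motion([
  [[0.06, -0.0267, 0, -0.0533, 0, 0, 0], [0.06, -0.0533, 0, -0.1067, 0, 0, 0], [0.06, -0.0933, 0, -0.16, 0, 0, 0], [0.085, -0.12, 0, -0.2, 0, 0, 0], [0.085, -0.12, 0, -0.2, 0, 0, 0]],
])

```text
time: 8.0
tcp_pos: [0.5425, 0.041, 0.2454]
orientation: [0.989, -0.146, 0.005, -0.001]
force: [0.9, -0.0, -0.6]
gripper_width: 0.0845
grip_force: 0.0
```

Run:
```python
from h import *
n='wrist'
im,d,V=snap(n,'w3.png');C=cloud(n,V,d);hsv=cv2.cvtColor(im,cv2.COLOR_BGR2HSV);h=hsv[...,0].astype(int);ok=d>0
near=lambda x,y,r:np.hypot(C[...,0]-x,C[...,1]-y)<r
def rect(nm,m):
    s=C[m&ok]
    if len(s): print(nm,len(s),cv2.minAreaRect((s[:,:2]*1000).astype(np.float32)),np.median(s,0))
rect('bar',near(.628,.013,.03)&(C[...,2]>.089)&(C[...,2]<.105))
rect('box',near(.62,-.015,.09)&(C[...,2]>.053)&(C[...,2]<.067))
rect('green',(abs(h-65)<20)&(hsv[...,1]>90)&near(.61,-.053,.03)&(C[...,2]>.05))
u,v=px(n,V,[.628,.013,.09]).astype(int);a,b=max(v-90,0),max(u-120,0);print(a,b)
cv2.imwrite('pics/w3z.png',cv2.resize(im[a:v+90,b:u+120],None,fx=3,fy=3))
# rod / rest
m=(abs(h-11)<6)&(hsv[...,1]>150)&(hsv[...,2]>90)&(C[...,2]>.055)&(C[...,2]<.09)&near(.45,-.08,.07)
rect('orange',m)
s=C[m&ok]; s=s[s[:,2]>.07]
if len(s)>50:
    _,_,vt=np.linalg.svd(s-s.mean(0),full_matrices=False);print('dir',vt[0],'mean',s.mean(0))
tip('gauge_rod',n,V);tip('rod_tip',n,V);tip('collar_face',n,V)
```

```text
bar 578 ((629.3859252929688, 13.536738395690918), (9.73399829864502, 39.300323486328125), 73.35331726074219) [0.6295 0.0135 0.0973]
box 13085 ((620.448486328125, -15.214210510253906), (130.38385009765625, 100.01986694335938), 73.2657470703125) [ 0.6214 -0.0197  0.0614]
green 918 ((609.1577758789062, -52.018638610839844), (32.467247009277344, 31.92637062072754), 73.87084197998047) [ 0.6098 -0.0519  0.0639]
0 204
orange 1344 ((447.818359375, -79.8708724975586), (26.05767250061035, 80.73658752441406), 5.737926483154297) [ 0.4537 -0.0836  0.0785]
dir [-0.108  0.994 -0.019] mean [ 0.4522 -0.0821  0.0777]
gauge_rod 0.55 [ 0.4509 -0.086   0.0677] [459. 220.]
rod_tip 0.62 [ 0.4599 -0.2166  0.0702] [584. 180.]
collar_face 0.64 [ 0.4565 -0.1288  0.0732] [500. 207.]
```

View pics/w3z.png

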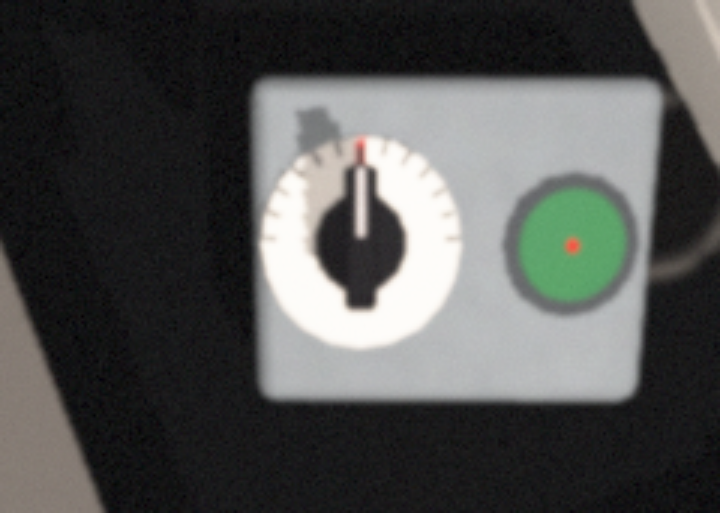

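The pointer stands on the red mark (crop px (360,150)), measured within about 0.1°, and the gripper is clear. Next the rod: turn the tool to yaw 96° above the handle.

Run:
```python
from h import *
goto([.452,-.087,.14],down(96.1))
```

```text
now 8.2 [0.5424 0.0402 0.2366] delta [-0.0495  0.1478  0.0968] rotvec [-0.0021  0.0028 -1.9706]
```

In the tool's units: 0.148 m / 0.75 = 0.1973, 0.12 m / 0.75 = 0.16, -0.14 rad / 1.5708 = -0.0891.

>>> hand_motion([
  [[0.085, -0.0133, 0.04, 0.0133, 0, 0, -0.0891], [0.085, -0.0267, 0.08, 0.04, 0, 0, -0.1783], [0.085, -0.04, 0.12, 0.0667, 0, 0, -0.2674], [0.085, -0.0533, 0.16, 0.1, 0, 0, -0.3565], [0.06, -0.066, 0.1973, 0.1293, 0, 0, -0.4456]],
])

```text
time: 8.7
tcp_pos: [0.4508, -0.0881, 0.138]
orientation: [0.979, 0.205, -0.002, -0.001]
force: [0.2, -0.6, -0.5]
gripper_width: 0.0731
grip_force: 0.0
```

>>> hand_motion([
  [[0.06, 0, 0, 0, 0, 0, -0.0891], [0.06, 0, 0, 0, 0, 0, -0.1783], [0.06, 0, 0, 0, 0, 0, -0.2674], [0.06, 0, 0, 0, 0, 0, -0.3565], [0.06, 0, 0, 0, 0, 0, -0.4456]],
])

```text
time: 9.2
tcp_pos: [0.4517, -0.0872, 0.1391]
orientation: [0.849, 0.528, -0.002, -0.002]
force: [0.1, -1.0, 0.0]
gripper_width: 0.0602
grip_force: 0.0
```

>>> hand_motion([
  [[0.06, 0, 0, 0, 0, 0, -0.0891], [0.06, 0, 0, 0, 0, 0, -0.1783], [0.06, 0, 0, 0, 0, 0, -0.2674], [0.06, 0, 0, 0, 0, 0, -0.3629], [0.06, 0, 0, 0, 0, 0, -0.3629]],
])

```text
time: 9.7
tcp_pos: [0.4518, -0.0872, 0.1393]
orientation: [0.668, 0.744, -0.001, -0.002]
force: [-0.2, 0.1, -0.2]
gripper_width: 0.0604
grip_force: 0.0
```

Run:
```python
from h import *
n='wrist'
im,d,V=snap(n,'w4.png');C=cloud(n,V,d);hsv=cv2.cvtColor(im,cv2.COLOR_BGR2HSV);h=hsv[...,0].astype(int);ok=d>0
m=ok&(abs(h-11)<6)&(hsv[...,1]>150)&(hsv[...,2]>90)&(C[...,2]>.073)&(C[...,2]<.084)
s=C[m];print(len(s),cv2.minAreaRect((s[:,:2]*1000).astype(np.float32)),np.median(s,0))
tip('gauge_rod',n,V);tip('rod_tip',n,V);tip('collar_face',n,V)
goto([.452,-.087,.0515],down(96.1))
```

```text
2579 ((448.65472412109375, -80.2996826171875), (18.336944580078125, 80.75696563720703), 7.8079681396484375) [ 0.4493 -0.0762  0.0789]
gauge_rod 0.92 [ 0.4533 -0.0861  0.0651] [325. 206.]
rod_tip 0.69 [ 0.4587 -0.2176  0.0739] [314. 360.]
collar_face 0.79 [ 0.4554 -0.1252  0.0691] [322. 257.]
now 9.9 [ 0.4522 -0.0871  0.1407] delta [ 0.0001 -0.      0.0892] rotvec [-0.0015 -0.0006 -0.0036]
```

View pics/w4.png

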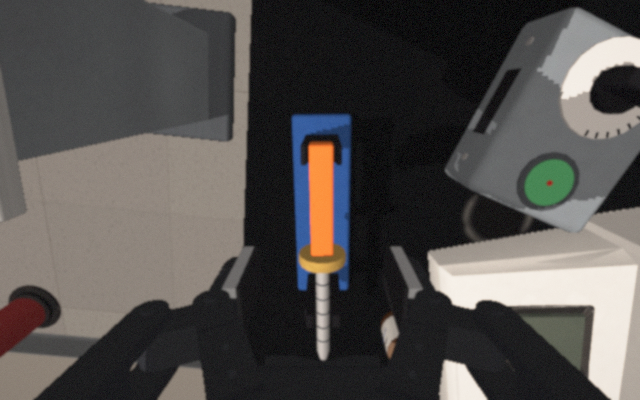

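The view looks along the rod: handle at (321,145)–(322,255), collar at (322,260), tip at (323,358). It is centred between the fingers and parallel to tool x. Going down to grip it.

In the tool's units: 0.089 m / 0.75 = 0.1187, 0.07 m / 0.75 = 0.0933.

>>> hand_motion([
  [[0.06, 0, 0, 0.0533, 0, 0, 0], [0.05, 0, 0, 0.0933, 0, 0, 0], [0.05, 0, 0, 0.1187, 0, 0, 0], [0.05, 0, 0, 0.1187, 0, 0, 0], [0.05, 0, 0, 0.1187, 0, 0, 0]],
])

```text
time: 10.4
tcp_pos: [0.4524, -0.0871, 0.0529]
orientation: [0.669, 0.743, -0.0, -0.0]
force: [0.3, -0.3, 0.8]
gripper_width: 0.0499
grip_force: 0.0
```

>>> hand_motion([
  [[0.01, 0, 0, 0, 0, 0, 0], [0.01, 0, 0, 0, 0, 0, 0], [0.01, 0, 0, 0, 0, 0, 0], [0.01, 0, 0, 0, 0, 0, 0], [0.01, 0, 0, 0, 0, 0, 0]],
], grip_n=60)

```text
time: 10.9
tcp_pos: [0.4531, -0.0874, 0.0543]
orientation: [0.669, 0.744, 0.0, 0.001]
force: [-2.3, -0.5, 7.2]
gripper_width: 0.015
grip_force: 59.3
```

In the tool's units: -0.13 m / 0.75 = -0.1733, -0.09 m / 0.75 = -0.12.

>>> hand_motion([
  [[0.01, 0, 0, -0.0267, 0, 0, 0], [0.01, 0, 0, -0.0667, 0, 0, 0], [0.01, 0, 0, -0.12, 0, 0, 0], [0.01, 0, 0, -0.1733, 0, 0, 0], [0.01, 0, 0, -0.1733, 0, 0, 0]],
])

```text
time: 11.4
tcp_pos: [0.4547, -0.0877, 0.1896]
orientation: [0.669, 0.744, 0.003, 0.005]
force: [0.9, 0.0, -0.6]
gripper_width: 0.0151
grip_force: 58.8
```

Run:
```python
from h import *
for n in('wrist','top','side'):
    im,d,V=snap(n,n+'5.png');C=cloud(n,V,d)
    for q in('gauge_rod','rod_tip','collar_face','guide_tube','stand'):tip(q,n,V)
    m=(d>0)&(np.hypot(C[...,0]-.497,C[...,1]+.42)<.11)
    s=C[m]; b=s[(abs(s[:,2]-.012)<.006)&(np.hypot(s[:,0]-.5,s[:,1]+.424)<.1)]
    print(n,'plate',len(b),cv2.minAreaRect((b[:,:2]*1000).astype(np.float32)) if len(b)>5 else '')
    np.save(n+'c.npy',s)
o=manip.get_obs();print(o['tcp_pos'],o['force'],o['moment'],o['gripper_width'])
```

```text
gauge_rod 0.71 [ 0.4564 -0.0852  0.2052] [328. 269.]
collar_face 0.69 [ 0.4584 -0.1246  0.2071] [323. 342.]
wrist plate 0 
gauge_rod 0.71 [ 0.4653 -0.218   0.2001] [350. 219.]
rod_tip 0.57 [ 0.4664 -0.2141  0.1971] [349. 219.]
collar_face 0.55 [ 0.4613 -0.214   0.1953] [349. 220.]
guide_tube 0.85 [ 0.4881 -0.3759  0.12  ] [400. 216.]
stand 0.94 [ 0.5014 -0.4235  0.0006] [408. 218.]
top plate 1037 ((501.43804931640625, -424.3539123535156), (185.63929748535156, 191.13941955566406), 89.41109466552734)
gauge_rod 0.55 [ 0.4515 -0.0815  0.1972] [336. 195.]
collar_face 0.69 [ 0.4576 -0.1325  0.1975] [341. 184.]
guide_tube 0.43 [ 0.4918 -0.3805  0.1165] [356. 157.]
stand 0.66 [ 0.4987 -0.428   0.0009] [356. 176.]
side plate 273 ((492.118408203125, -433.0555725097656), (76.53932189941406, 163.34133911132812), 9.456077575683594)
[ 0.4524 -0.0871  0.1826] [ 0.6398 -0.3411 -2.1098] [ 0.0466  0.0444 -0.064 ] 0.01506734706525456
```

View pics/wrist5.png

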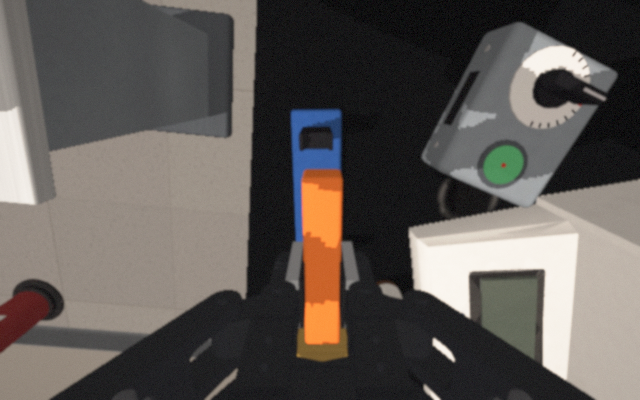

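The rod is held level with the handle at (323,170)–(323,345), and the knob is still at zero. The wrist camera looks back along the handle, so I'll carry the rod high past the tube to see the mouth from close by.

In the tool's units: -0.205 m / 0.75 = -0.2733, -0.07 m / 0.75 = -0.0933.

>>> hand_motion([
  [[0.01, -0.04, 0, -0.04, 0, 0, 0], [0.01, -0.0933, -0.0067, -0.0667, 0, 0, 0], [0.01, -0.1533, -0.0133, -0.0933, 0, 0, 0], [0.01, -0.2133, -0.0133, -0.1067, 0, 0, 0], [0.01, -0.2733, -0.0173, -0.1067, 0, 0, 0]],
])

```text
time: 12.8
tcp_pos: [0.4617, -0.2944, 0.2651]
orientation: [0.669, 0.744, 0.0, 0.002]
force: [0.8, -0.0, -1.2]
gripper_width: 0.0147
grip_force: 58.8
```

>>> hand_motion([
  [[0.01, -0.06, 0, 0, 0, 0, 0], [0.01, -0.12, -0.0067, 0, 0, 0, 0], [0.01, -0.18, -0.0133, 0, 0, 0, 0], [0.01, -0.24, -0.016, 0, 0, 0, 0], [0.01, -0.28, -0.016, 0, 0, 0, 0]],
])

```text
time: 13.3
tcp_pos: [0.4706, -0.5054, 0.2614]
orientation: [0.669, 0.743, -0.0, -0.0]
force: [0.4, 0.4, -0.5]
gripper_width: 0.0146
grip_force: 58.8
```

>>> hand_motion([
  [[0.01, 0, 0, 0, 0, 0, 0], [0.01, 0, 0, 0, 0, 0, 0], [0.01, 0, 0, 0, 0, 0, 0]],
])

```text
time: 13.6
tcp_pos: [0.4717, -0.5016, 0.263]
orientation: [0.668, 0.744, 0.0, 0.0]
force: [0.7, 0.5, -1.2]
gripper_width: 0.0147
grip_force: 58.8
```

Run:
```python
from h import *
n='wrist'
im,d,V=snap(n,n+'6.png');C=cloud(n,V,d)
for q in('guide_tube','stand','guide_tube'):tip(q,n,V)
np.savez('w6.npz',im=im,d=d,V=V,C=C,K=K[n])
print(w(V,[0,0,0]),px(n,V,[.491,-.377,.12]),manip.get_obs()['tcp_pos'])
```

```text
stand 0.56 [ 0.4914 -0.4255  0.0019] [345.  98.]
[ 0.4626 -0.4235  0.4065] [362.4681  37.7409] [ 0.4718 -0.5014  0.2637]
```

View pics/wrist6.png

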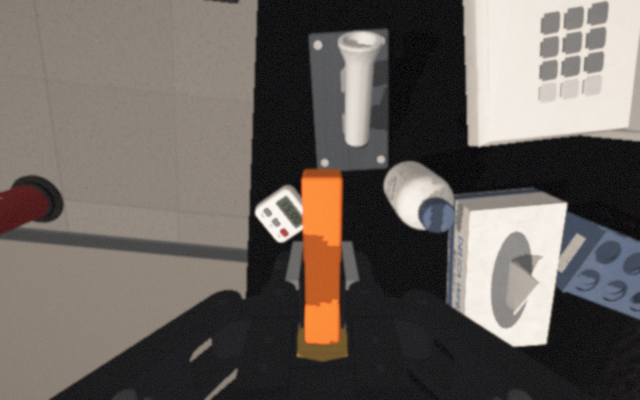

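Clear view of the tube: mouth at about (362,40), body down to (357,145), with the stand plate corners visible. I'll fit the cylinder to the depth.

Run:
```python
from h import *
from scipy.optimize import least_squares
D=np.load('w6.npz');C=D['C'];d=D['d'];im=D['im']
v,u=np.indices(d.shape);ok=(d>0)&(v<170)&(u>300)&(u<400)
b=C[ok&(abs(C[...,2]-.012)<.005)];r=cv2.minAreaRect((b[:,:2]*1000).astype(np.float32));print('plate',len(b),r)
s=C[ok&(C[...,2]>.05)&(C[...,2]<.15)&(v>58)&(v<142)&(u>343)&(u<376)]
print(len(s),s.min(0),s.max(0))
def res(p):
    yaw,pit=p[2],p[3];a=np.array([np.cos(pit)*np.cos(yaw),np.cos(pit)*np.sin(yaw),np.sin(pit)])
    q=s-[p[0],-.42,p[1]];return np.linalg.norm(np.cross(q,a),axis=1)-.0125
f=least_squares(res,[.497,.09,np.pi/2+.15,.52],loss='soft_l1',f_scale=.001)
x,z,yaw,pit=f.x;a=np.array([np.cos(pit)*np.cos(yaw),np.cos(pit)*np.sin(yaw),np.sin(pit)])
p0=np.array([x,-.42,z]);t=(.12-z)/a[2]
print('yaw',np.degrees(yaw),'pitch',np.degrees(pit),'axis',a,'pt',p0,'mouth@z.12',p0+a*t,np.abs(f.fun).mean())
fl=C[ok&(C[...,2]>.095)&(C[...,2]<.15)&(v<60)];e=(fl-p0)@a;print('flange extent t',np.percentile(e,[50,90,97,99.5]),'mouth t',t,'n',len(fl))
n='wrist';K[n]=D['K']
for tt in (t,t-.1):
    print(px(n,D['V'],p0+a*tt))
```

```text
plate 6875 ((505.35137939453125, -432.77777099609375), (105.08857727050781, 161.9823455810547), 9.577398300170898)
2205 [ 0.4782 -0.4678  0.0503] [ 0.5149 -0.3919  0.1302]
yaw 99.5550935489268 pitch 30.46940658262689 axis [-0.1431  0.8499  0.5071] pt [ 0.4956 -0.42    0.0966] mouth@z.12 [ 0.489  -0.3807  0.12  ] 0.0007323397209454436
flange extent t [0.0456 0.0486 0.0489 0.0493] mouth t 0.04618215014727663 n 1079
[359.4294  42.4887]
[355.9624 139.7049]
```

Add to h.py:
```python
yw,pt=np.radians(99.5),np.radians(30)
A=np.array([np.cos(pt)*np.cos(yw),np.cos(pt)*np.sin(yw),np.sin(pt)])
M=np.array([.4888,-.3795,.1205])
Y=np.cross([0,0,-1],A);Y/=np.linalg.norm(Y)
QI=R.from_matrix(np.array([A,Y,np.cross(A,Y)]).T)
def ins(t,tipx=.131): return M+A*(t+tipx)+QI.apply([0,0,.016])
```

Run:
```python
from h import *
print(QI.as_matrix(),ins(.04)); p=ins(.04)
goto(p+[0,0,.06],QI)
```

```text
[[-0.1429  0.9863 -0.0825]
 [ 0.8541  0.165   0.4931]
 [ 0.5     0.     -0.866 ]] [ 0.463  -0.2256  0.1921]
now 13.8 [ 0.4718 -0.5014  0.2637] delta [0.2753 0.0208 0.0113] rotvec [ 0.0162  0.5246 -0.057 ]
```

In the tool's units: 0.23 m / 0.75 = 0.3067, 0.18 m / 0.75 = 0.24, 0.26 rad / 1.5708 = 0.1655.

>>> hand_motion([
  [[0.01, 0.0533, 0, 0, 0, 0, 0], [0.01, 0.1133, 0.0067, 0, 0, 0, 0], [0.01, 0.1733, 0.0133, 0, 0, 0, 0], [0.01, 0.24, 0.02, 0.0067, 0.0025, 0.0828, -0.0089], [0.01, 0.3067, 0.0267, 0.0133, 0.0051, 0.1655, -0.0178]],
])

```text
time: 14.3
tcp_pos: [0.4669, -0.2693, 0.2551]
orientation: [0.651, 0.748, 0.085, -0.099]
force: [0.6, 0.4, -1.5]
gripper_width: 0.0149
grip_force: 58.8
```

>>> hand_motion([
  [[0.01, 0.0533, 0, -0.0133, 0.0025, 0.0828, -0.0089], [0.01, 0.0587, 0, -0.0147, 0.0051, 0.1681, -0.0178], [0.01, 0.0587, 0, -0.0147, 0.0051, 0.1681, -0.0178], [0.01, 0.0587, 0, -0.0147, 0.0051, 0.1681, -0.0178]],
])

```text
time: 14.7
tcp_pos: [0.4618, -0.2336, 0.2738]
orientation: [0.626, 0.736, 0.166, -0.197]
force: [-0.3, 0.2, -1.2]
gripper_width: 0.0151
grip_force: 58.8
```

Run:
```python
from h import *
for n in('top','side'):
    im,d,V=snap(n,n+'7.png')
    for q in('rod_tip','collar_face','guide_tube'):tip(q,n,V)
o=manip.get_obs();T=R.from_quat(o['orientation']);print('pred tip',o['tcp_pos']+T.apply([-.131,0,-.016]),'collar',o['tcp_pos']+T.apply([-.041,0,-.016]))
goto(ins(.04),QI)
```

```text
collar_face 0.45 [ 0.4707 -0.2769  0.2641] [374. 214.]
guide_tube 0.48 [ 0.4921 -0.3754  0.1173] [400. 215.]
rod_tip 0.23 [ 0.4506 -0.087  -0.0007] [336. 244.]
collar_face 0.65 [ 0.4689 -0.2791  0.2682] [355. 135.]
pred tip [ 0.4816 -0.3529  0.2236] collar [ 0.4689 -0.276   0.2685]
now 15.1 [ 0.4618 -0.233   0.2751] delta [-0.0352  0.0025  0.0755] rotvec [ 0.0007  0.0008 -0.0019]
```

In the tool's units: 0.0755 m / 0.75 = 0.1007, 0.055 m / 0.75 = 0.0733.

>>> hand_motion([
  [[0.01, -0.0133, 0.0033, 0.04, 0, 0, 0], [0.01, -0.0333, 0.0033, 0.0733, 0, 0, 0], [0.01, -0.0469, 0.0033, 0.1007, 0, 0, 0], [0.01, -0.0469, 0.0033, 0.1007, 0, 0, 0], [0.01, -0.0469, 0.0033, 0.1007, 0, 0, 0]],
])

```text
time: 15.6
tcp_pos: [0.4629, -0.2255, 0.1922]
orientation: [0.625, 0.736, 0.167, -0.198]
force: [0.2, -0.9, 0.5]
gripper_width: 0.0149
grip_force: 58.8
```

Run:
```python
from h import *
n='side';im,d,V=snap(n)
u,v=px(n,V,M+A*.04).astype(int);cv2.imwrite('pics/s8.png',cv2.resize(im[v-50:v+50,u-65:u+65],None,fx=6,fy=6,interpolation=cv2.INTER_CUBIC))
for q in('rod_tip','collar_face'):tip(q,n,V)
o=manip.get_obs();T=R.from_quat(o['orientation']);print('pred tip',o['tcp_pos']+T.apply([-.131,0,-.016]),'collar',o['tcp_pos']+T.apply([-.041,0,-.016]))
print(o['force'],u,v);goto(ins(.04),QI)
print('px mouth,M+.04',(px(n,V,M)-[u-65,v-50])*6,(px(n,V,M+A*.04)-[u-65,v-50])*6)
```

```text
rod_tip 0.4 [ 0.4722 -0.2728  0.1823] [352. 160.]
collar_face 0.54 [ 0.4709 -0.2671  0.1864] [352. 160.]
pred tip [ 0.4833 -0.346   0.1422] collar [ 0.4706 -0.269   0.187 ]
[-0.0357  0.83   -0.3876] 355 157
now 15.75 [ 0.4635 -0.2261  0.1936] delta [-0.0002 -0.0004  0.0015] rotvec [ 0.0021  0.0019 -0.0013]
px mouth,M+.04 [397.803  296.7898] [390.2439 302.2561]
```

View pics/s8.png

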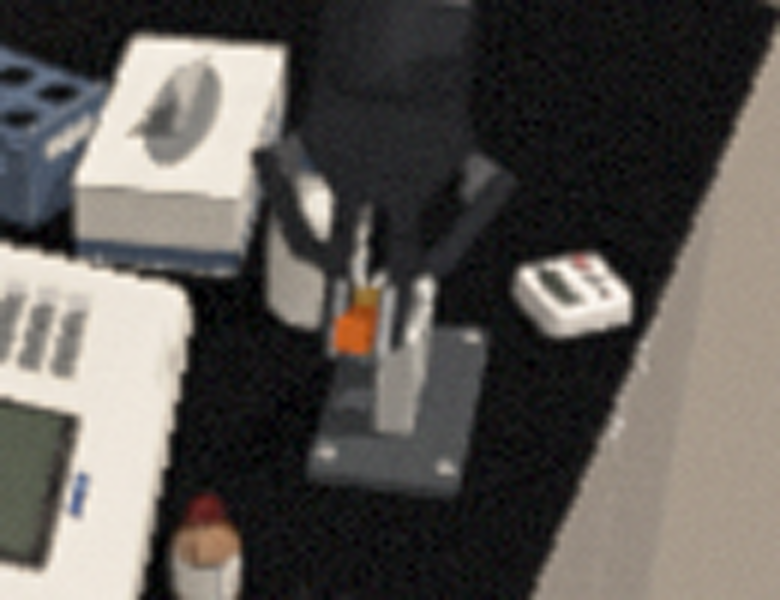

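The side view is nearly end-on: handle at (355,330) and tube beside it, consistent with the predicted poses. Inserting slowly along tool −x while watching the forces.

Units first: shifts go in shares of 0.75 m and turns go in shares of 90 degrees. So -0.058 m / 0.75 = -0.0773, -0.048 m / 0.75 = -0.064.

>>> hand_motion([
  [[0.01, -0.016, 0, 0.0013, 0, 0, 0], [0.01, -0.032, 0, 0.0013, 0, 0, 0], [0.01, -0.048, 0, 0.0013, 0, 0, 0], [0.01, -0.064, 0, 0.0013, 0, 0, 0], [0.01, -0.0773, 0, 0.0013, 0, 0, 0]],
])

```text
time: 16.25
tcp_pos: [0.471, -0.2758, 0.1606]
orientation: [0.625, 0.736, 0.167, -0.198]
force: [-0.4, 0.3, -1.0]
gripper_width: 0.0148
grip_force: 58.8
```

```bash
python3 -c "
from h import *
o=manip.get_obs();T=R.from_quat(o['orientation']);print('F tool',T.inv().apply(o['force']),T.inv().apply(o['moment']));goto(ins(-.018),QI)"
```

```text
F tool [-0.1813 -0.3337  1.031 ] [ 0.0405 -0.3325  0.0154]
now 16.25 [ 0.471  -0.2758  0.1606] delta [ 0.0019  0.0005 -0.0019] rotvec [-0.0001 -0.0015 -0.0034]
```

In the tool's units: -0.03 m / 0.75 = -0.04, -0.02 m / 0.75 = -0.0267.

>>> hand_motion([
  [[0.01, -0.0133, 0, -0.0013, 0, 0, 0], [0.01, -0.0267, 0, -0.0013, 0, 0, 0], [0.01, -0.04, 0, -0.0013, 0, 0, 0], [0.01, -0.04, 0, -0.0013, 0, 0, 0]],
])

```text
time: 16.65
tcp_pos: [0.4751, -0.3016, 0.1463]
orientation: [0.625, 0.736, 0.167, -0.199]
force: [1.0, -0.0, -1.2]
gripper_width: 0.0148
grip_force: 58.8
```

```bash
python3 -c "
from h import *
o=manip.get_obs();T=R.from_quat(o['orientation']);print('F tool',T.inv().apply(o['force']),T.inv().apply(o['moment']),o['gripper_width']);goto(ins(-.05),QI)"
```

```text
F tool [-0.7673  0.9823  0.9234] [ 0.0396 -0.2288  0.0045] 0.014837757190130654
now 16.65 [ 0.4751 -0.3016  0.1463] delta [-0.0004  0.0006 -0.0012] rotvec [-0.0002 -0.0017 -0.0037]
```

Free in the bore. Continuing.

In the tool's units: -0.03 m / 0.75 = -0.04, -0.02 m / 0.75 = -0.0267.

>>> hand_motion([
  [[0.01, -0.0133, 0, 0, 0, 0, 0], [0.01, -0.0267, 0, 0, 0, 0, 0], [0.01, -0.04, 0, 0, 0, 0, 0], [0.01, -0.04, 0, 0, 0, 0, 0]],
])

```text
time: 17.05
tcp_pos: [0.4793, -0.3273, 0.1311]
orientation: [0.625, 0.736, 0.167, -0.199]
force: [0.1, 1.0, -0.9]
gripper_width: 0.0145
grip_force: 58.8
```

```bash
python3 -c "
from h import *
o=manip.get_obs();T=R.from_quat(o['orientation']);print('F tool',T.inv().apply(o['force']),T.inv().apply(o['moment']),o['gripper_width']);goto(ins(-.09),QI)"
```

```text
F tool [0.4331 0.2659 1.2842] [ 0.0391 -0.3237 -0.0619] 0.014512391349212544
now 17.05 [ 0.4793 -0.3273  0.1311] delta [-0.0103  0.0008 -0.0013] rotvec [-0.0003 -0.0017 -0.0039]
```

In the tool's units: -0.009 m / 0.75 = -0.012, -0.007 m / 0.75 = -0.0093.

>>> hand_motion([
  [[0.01, -0.0053, 0, 0, 0, 0, 0], [0.01, -0.0093, 0, 0, 0, 0, 0], [0.01, -0.012, 0, 0, 0, 0, 0], [0.01, -0.012, 0, 0, 0, 0, 0]],
])

```text
time: 17.45
tcp_pos: [0.4808, -0.3342, 0.128]
orientation: [0.625, 0.736, 0.167, -0.198]
force: [0.3, -1.2, -0.3]
gripper_width: 0.0149
grip_force: 58.8
```

```bash
python3 -c "
from h import *
o=manip.get_obs();T=R.from_quat(o['orientation']);print('F tool',T.inv().apply(o['force']),T.inv().apply(o['moment']),o['gripper_width']);goto(ins(-.09),QI)"
```

```text
F tool [-1.2247  0.1056 -0.3666] [ 0.0016 -0.3018 -0.0239] 0.014856856543293691
now 17.45 [ 0.4808 -0.3342  0.128 ] delta [-0.0026  0.0004 -0.0005] rotvec [ 0.0002 -0.0006 -0.0025]
```

In the tool's units: -0.003 m / 0.75 = -0.004, -0.002 m / 0.75 = -0.0027.

>>> hand_motion([
  [[0.01, -0.0013, 0, 0, 0, 0, 0], [0.01, -0.0027, 0, 0, 0, 0, 0], [0.01, -0.004, 0, 0, 0, 0, 0], [0.01, -0.004, 0, 0, 0, 0, 0]],
])

```text
time: 17.85
tcp_pos: [0.4812, -0.3364, 0.1269]
orientation: [0.625, 0.736, 0.167, -0.198]
force: [0.1, 2.1, -0.4]
gripper_width: 0.0152
grip_force: 58.8
```

>>> hand_motion([
  [[0.01, -0.0013, 0, 0, 0, 0, 0], [0.01, -0.0027, 0, 0, 0, 0, 0], [0.01, -0.0027, 0, 0, 0, 0, 0]],
])

```text
time: 18.15
tcp_pos: [0.4812, -0.3364, 0.1269]
orientation: [0.624, 0.737, 0.168, -0.2]
force: [-2.9, 9.6, 4.4]
gripper_width: 0.0147
grip_force: 58.8
```

```bash
python3 -c "
from h import *
o=manip.get_obs();T=R.from_quat(o['orientation']);print('F tool',T.inv().apply(o['force']),T.inv().apply(o['moment']),o['gripper_width']);goto(ins(-.09),QI)"
```

```text
F tool [10.8371 -1.28    1.1914] [0.2104 1.4014 0.0751] 0.014689162705691433
now 18.15 [ 0.4812 -0.3364  0.1269] delta [-0.0001  0.0004 -0.0004] rotvec [-0.0012 -0.005  -0.0003]
```

The collar has stopped on the mouth: 11 N along the axis, no further advance, and the TCP exactly at the predicted seat. Drawing the rod out.

In the tool's units: 0.09 m / 0.75 = 0.12, 0.065 m / 0.75 = 0.0867.

>>> hand_motion([
  [[0.01, 0.0133, 0, 0, 0, 0, 0], [0.01, 0.0333, 0, 0, 0, 0, 0], [0.01, 0.06, 0, 0, 0, 0, 0], [0.01, 0.0867, 0, 0, 0, 0, 0], [0.01, 0.12, 0, 0, 0, 0, 0]],
])

```text
time: 18.65
tcp_pos: [0.4687, -0.2611, 0.1706]
orientation: [0.625, 0.736, 0.167, -0.198]
force: [-0.1, -0.3, -0.8]
gripper_width: 0.0148
grip_force: 58.8
```

>>> hand_motion([
  [[0.01, 0.04, 0, 0, 0, 0, 0], [0.01, 0.08, 0, 0, 0, 0, 0], [0.01, 0.12, 0, 0, 0, 0, 0], [0.01, 0.1333, 0, 0, 0, 0, 0], [0.01, 0.1333, 0, 0, 0, 0, 0]],
])

```text
time: 19.15
tcp_pos: [0.455, -0.1757, 0.2218]
orientation: [0.625, 0.737, 0.167, -0.196]
force: [-0.5, -0.3, -0.7]
gripper_width: 0.015
grip_force: 58.8
```

```bash
python3 -c "
from h import *
for n in('top','side'):
    im,d,V=snap(n)
    for q in('rod_tip','collar_face'):tip(q,n,V)
o=manip.get_obs();T=R.from_quat(o['orientation']);print('pred tip',o['tcp_pos']+T.apply([-.131,0,-.016]),'collar',o['tcp_pos']+T.apply([-.041,0,-.016]))
G=np.array([.6093,-.0519,.1])
for yaw in (163,150,140):
    q=down(yaw);p=G-q.apply([-.131,0,-.016]);print(yaw,p);goto(p+[0,0,.1],q)"
```

```text
rod_tip 0.23 [ 0.6083 -0.0531  0.0624] [295. 180.]
collar_face 0.59 [ 0.4655 -0.2178  0.2127] [351. 218.]
rod_tip 0.54 [ 0.6135 -0.0469  0.0624] [281. 224.]
collar_face 0.64 [ 0.4634 -0.2219  0.2108] [349. 162.]
pred tip [ 0.4742 -0.2965  0.1676] collar [ 0.4617 -0.2197  0.2128]
163 [ 0.484  -0.0136  0.084 ]
now 19.45 [ 0.4547 -0.1768  0.2195] delta [0.1175 0.0554 0.109 ] rotvec [ 0.2896 -0.4711 -1.0855]
150 [0.4959 0.0136 0.084 ]
now 19.45 [ 0.4547 -0.1768  0.2195] delta [0.139  0.0715 0.1214] rotvec [ 0.2301 -0.4915 -0.8644]
140 [0.5089 0.0323 0.084 ]
now 19.45 [ 0.4547 -0.1768  0.2195] delta [0.1532 0.0874 0.1296] rotvec [ 0.1842 -0.5038 -0.6942]
```

In the tool's units: 0.1 m / 0.75 = 0.1333, 0.08 m / 0.75 = 0.1067, -0.543 rad / 1.5708 = -0.3457.

>>> hand_motion([
  [[0.01, 0.0267, 0.0133, -0.0133, 0.0185, -0.0299, -0.0694], [0.01, 0.0533, 0.0267, 0, 0.0369, -0.0598, -0.1381], [0.01, 0.08, 0.0373, 0.0267, 0.0554, -0.0898, -0.2075], [0.01, 0.1067, 0.0507, 0.0667, 0.0738, -0.1197, -0.2763], [0.01, 0.1333, 0.064, 0.1067, 0.0923, -0.1502, -0.3457]],
])

```text
time: 19.95
tcp_pos: [0.482, -0.0429, 0.2006]
orientation: [0.403, 0.905, 0.087, -0.102]
force: [0.3, 1.0, -0.1]
gripper_width: 0.0149
grip_force: 58.8
```

```bash
python3 -c "
from h import *
q=down(163);p=np.array([.6093,-.0519,.1])-q.apply([-.131,0,-.016]);goto(p+[0,0,.1],q)"
```

```text
now 19.95 [ 0.482  -0.0429  0.2006] delta [0.0153 0.0196 0.0228] rotvec [ 0.1435 -0.2312 -0.5381]
```

In the tool's units: 0.0228 m / 0.75 = 0.0304, 0.02 m / 0.75 = 0.0267, -0.538 rad / 1.5708 = -0.3425.

>>> hand_motion([
  [[0.01, 0.0053, 0.0053, 0, 0.0185, -0.0293, -0.0688], [0.01, 0.0107, 0.0107, 0.0067, 0.0363, -0.0586, -0.1369], [0.01, 0.016, 0.02, 0.0133, 0.0547, -0.0885, -0.2056], [0.01, 0.02, 0.0267, 0.024, 0.0732, -0.1178, -0.2737], [0.01, 0.0204, 0.0261, 0.0304, 0.0914, -0.1471, -0.3425]],
])

```text
time: 20.45
tcp_pos: [0.4838, -0.0136, 0.1838]
orientation: [0.147, 0.989, 0.0, -0.001]
force: [0.1, -0.5, -0.6]
gripper_width: 0.015
grip_force: 58.8
```

>>> hand_motion([
  [[0.01, 0, 0, 0, 0, 0, 0], [0.01, 0, 0, 0, 0, 0, 0], [0.01, 0, 0, 0, 0, 0, 0]],
])

```text
time: 20.75
tcp_pos: [0.4838, -0.0146, 0.1848]
orientation: [0.151, 0.989, 0.001, -0.002]
force: [-0.2, -1.1, -1.2]
gripper_width: 0.0151
grip_force: 58.8
```

```bash
python3 -c "
from h import *
n='top';im,d,V=snap(n)
for q in('rod_tip','collar_face'):tip(q,n,V)
n='side';im,d,V=snap(n)
for q in('rod_tip','collar_face'):tip(q,n,V)
o=manip.get_obs();T=R.from_quat(o['orientation']);print('pred tip',o['tcp_pos']+T.apply([-.131,0,-.016]),'collar',o['tcp_pos']+T.apply([-.041,0,-.016]))
q=down(163);p=np.array([.6093,-.0519,.1])-q.apply([-.131,0,-.016]);goto(p,q)"
```

```text
rod_tip 0.48 [ 0.6138 -0.0522  0.1969] [277. 188.]
collar_face 0.63 [ 0.5219 -0.0303  0.1967] [305. 201.]
pred tip [ 0.6089 -0.0533  0.2005] collar [ 0.5229 -0.0266  0.2007]
now 21.05 [ 0.4837 -0.0144  0.1848] delta [-0.0003  0.0007  0.1008] rotvec [ 0.0012 -0.0025 -0.0043]
```

In the tool's units: 0.08 m / 0.75 = 0.1067, 0.065 m / 0.75 = 0.0867, -0.004 rad / 1.5708 = -0.0025.

>>> hand_motion([
  [[0.01, 0, 0, 0.0267, 0, 0, 0], [0.01, 0, 0, 0.06, 0, 0, 0], [0.01, 0, 0, 0.0867, 0, 0, 0], [0.01, 0, 0.0009, 0.1067, 0, 0, -0.0025], [0.01, 0, 0.0009, 0.1067, 0, 0, -0.0025]],
])

```text
time: 21.55
tcp_pos: [0.4824, -0.0131, 0.1023]
orientation: [0.147, 0.989, 0.001, -0.003]
force: [-0.3, -0.3, -0.7]
gripper_width: 0.0152
grip_force: 58.8
```

>>> hand_motion([
  [[0.01, 0, 0, 0, 0, 0, 0], [0.01, 0, 0, 0, 0, 0, 0], [0.01, 0, 0, 0, 0, 0, 0], [0.01, 0, 0, 0, 0, 0, 0]],
])

```text
time: 21.95
tcp_pos: [0.4842, -0.0133, 0.1058]
orientation: [0.147, 0.989, 0.001, -0.0]
force: [-0.1, -0.2, -0.8]
gripper_width: 0.0147
grip_force: 58.8
```

```bash
python3 -c "
from h import *
o=manip.get_obs();T=R.from_quat(o['orientation'])
for n in('top','side','wrist'):
    im,d,V=snap(n,n+'9.png');C=cloud(n,V,d)
    for q in('rod_tip','collar_face','glass_center'):tip(q,n,V)
    ax=-T.as_matrix()[:,0];g=o['tcp_pos']+T.apply([.002,0,-.016]);r=C-g;x=r@ax;off=r-x[...,None]*ax
    m=(d>0)&(np.linalg.norm(off,axis=-1)<.016)
    for a,b in((-.043,-.015),(.05,.07),(.07,.09),(.09,.11),(.11,.125),(.125,.145)):
        k=m&(x>a)&(x<b)
        if k.sum()>3: print(n,a,b,k.sum(),'top z',np.percentile(C[k][:,2],90),'med',np.median(C[k],0),'lateral',np.median(r[k]@T.as_matrix()[:,1]))
    k=m&(x>.1);
    if k.sum(): print('x max',np.percentile(x[k],[95,99]))
    if n!='wrist':
        u,v=px(n,V,[.6,-.05,.1]).astype(int);cv2.imwrite('pics/f_'+n+'.png',cv2.resize(im[v-35:v+35,u-45:u+45],None,fx=6,fy=6,interpolation=cv2.INTER_CUBIC))
print('pred tip',o['tcp_pos']+T.apply([-.131,0,-.016]),o['tcp_pos'])
a=cv2.imread('pics/f_top.png');b=cv2.imread('pics/f_side.png');cv2.imwrite('pics/f.png',cv2.resize(np.hstack([a,b]),(800,312)))"
```

```text
glass_center 0.97 [ 0.6093 -0.0524  0.065 ] [295. 179.]
top -0.043 -0.015 44 top z 0.13271285047282017 med [ 0.4511 -0.0065  0.1297] lateral -0.002392216222995981
x max [0.6917 0.6932]
rod_tip 0.72 [ 0.6132 -0.049   0.1175] [279. 210.]
collar_face 0.51 [ 0.5242 -0.0276  0.1189] [305. 222.]
glass_center 0.94 [ 0.6113 -0.0522  0.0655] [282. 222.]
side -0.043 -0.015 75 top z 0.12965838074542443 med [ 0.4553 -0.0003  0.1271] lateral 0.005362409080435925
side 0.07 0.09 20 top z 0.12517475177005283 med [ 0.56   -0.0334  0.1231] lateral 0.003421539553468733
side 0.09 0.11 21 top z 0.12503207708067965 med [ 0.58   -0.0397  0.1237] lateral 0.003189809031332805
side 0.11 0.125 14 top z 0.12453824606076587 med [ 0.595  -0.0455  0.1226] lateral 0.0027907973894430163
side 0.125 0.145 5 top z 0.12415084371339284 med [ 0.6047 -0.049   0.1223] lateral 0.0019100671752202924
x max [0.69   0.6924]
collar_face 0.68 [ 0.522  -0.0218  0.1205] [328. 344.]
wrist -0.043 -0.015 2521 top z 0.13019739836034763 med [ 0.4538 -0.0045  0.1294] lateral -0.0005719656681951797
pred tip [ 0.6095 -0.0515  0.1217] [ 0.4842 -0.0133  0.1058]
```

View pics/f.png

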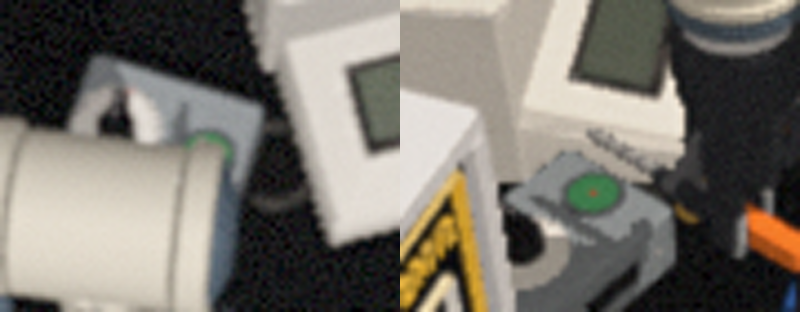

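Side view: level rod with its tip at about (590,133), vertically above the glass centre (594,192). The tip is about 58 mm above the glass, so I'll lower it 22.5 mm.

In the tool's units: 0.0225 m / 0.75 = 0.03, 0.008 m / 0.75 = 0.0107.

>>> hand_motion([
  [[0.01, 0, 0, 0.0107, 0, 0, 0], [0.01, 0, 0, 0.0213, 0, 0, 0], [0.01, 0, 0, 0.03, 0, 0, 0], [0.01, 0, 0, 0.03, 0, 0, 0], [0.01, 0, 0, 0.03, 0, 0, 0]],
])

```text
time: 23.05
tcp_pos: [0.4834, -0.0132, 0.0819]
orientation: [0.147, 0.989, 0.001, -0.001]
force: [0.2, -0.9, -0.3]
gripper_width: 0.0149
grip_force: 58.8
```

>>> hand_motion([
  [[0.01, 0, 0, 0, 0, 0, 0], [0.01, 0, 0, 0, 0, 0, 0], [0.01, 0, 0, 0, 0, 0, 0], [0.01, 0, 0, 0, 0, 0, 0], [0.01, 0, 0, 0, 0, 0, 0]],
])

```text
time: 23.55
tcp_pos: [0.4837, -0.0132, 0.0824]
orientation: [0.147, 0.989, 0.001, -0.001]
force: [0.3, -0.3, -1.4]
gripper_width: 0.015
grip_force: 58.8
```

```bash
python3 -c "
from h import *
for i in range(6):
    n=('side','wrist')[i%2];im,d,V=snap(n,n+'10.png');C=cloud(n,V,d)
    o=manip.get_obs();T=R.from_quat(o['orientation'])
    print('pred tip',o['tcp_pos']+T.apply([-.131,0,-.016]),'slope',T.as_matrix()[2,0],o['force'])
    ax=-T.as_matrix()[:,0];g=o['tcp_pos']+T.apply([.002,0,-.016]);r=C-g;x=r@ax;off=r-x[...,None]*ax
    m=(d>0)&(np.linalg.norm(off,axis=-1)<.016)
    for a,b in((-.043,-.015),(.07,.09),(.11,.125),(.125,.145)):
        k=m&(x>a)&(x<b)
        if k.sum()>3 and i<2: print(n,a,k.sum(),'z90',np.percentile(C[k][:,2],90),np.median(C[k],0))
    if i<2: tip('rod_tip',n,V);tip('glass_center',n,V)
im,d,V=snap('side');u,v=px('side',V,[.58,-.05,.08]).astype(int);cv2.imwrite('pics/g.png',cv2.resize(im[v-40:v+40,u-50:u+50],None,fx=8,fy=8,interpolation=cv2.INTER_CUBIC))
print(px('side',V,[.6093,-.0519,.098])-[u-50,v-40])"
```

```text
pred tip [ 0.609  -0.0514  0.0981] slope 0.0021257850274534165 [ 0.1728  0.9329 -0.8222]
side -0.043 73 z90 0.10714101251495042 [ 0.4536 -0.0003  0.1044]
side 0.07 20 z90 0.1028768198309731 [ 0.5596 -0.0325  0.1005]
side 0.11 16 z90 0.10289844735349951 [ 0.5944 -0.0442  0.1009]
side 0.125 4 z90 0.09995703515886142 [ 0.6057 -0.0486  0.0985]
rod_tip 0.59 [ 0.6108 -0.0487  0.0962] [281. 215.]
glass_center 0.94 [ 0.6113 -0.0494  0.0651] [282. 223.]
pred tip [ 0.609  -0.0514  0.098 ] slope 0.002264249720704022 [ 0.1335  0.0276 -0.8737]
wrist -0.043 2539 z90 0.10771128164596105 [ 0.4533 -0.0044  0.107 ]
pred tip [ 0.609  -0.0514  0.098 ] slope 0.0022265101739784338 [ 0.3175 -0.0227 -1.334 ]
pred tip [ 0.609  -0.0514  0.098 ] slope 0.0023056347587606255 [ 1.1499  0.1207 -0.6821]
pred tip [ 0.609  -0.0514  0.098 ] slope 0.0022594308855285257 [-0.1387 -0.3354 -0.5   ]
pred tip [ 0.609  -0.0514  0.098 ] slope 0.002300120852342455 [ 0.2245 -0.4002 -0.9388]
[41.6192 33.3042]
```

View pics/g.png

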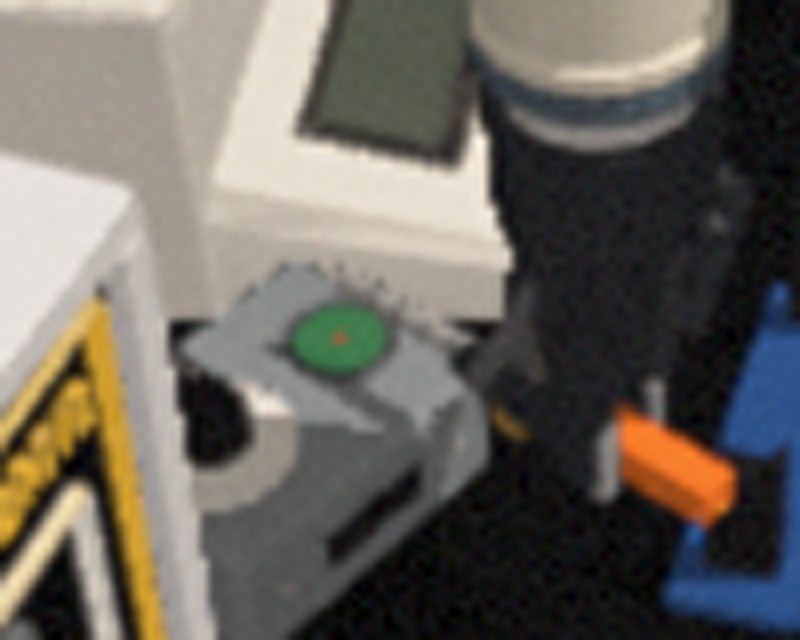

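The tip shows at about (333,268), where (333,266) was predicted for 35 mm above the glass centre. The rod is level and still, so I'm handing in.

```bash
python3 -c "
from cell import manip
print(manip.hand_in())"
```

```text
the job is handed in; nothing more can be done
None
```

I handed the job in after about 24 s, with no result shown: the knob points at the red zero mark, the rod went into the tube until its collar stopped and came right out again, and it is now held level and still, about 35 mm above the middle of the glass.

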